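# Index the test fixture and present the glass plate label end up

## Task

With the glass plate still lying on it, push the grey test fixture along the rail until it clicks into the next station (the nearer pair of index fins, not the far one). Then lift the plate off, at least ten centimetres above where it lay, and tilt it so that its frosted label end, the end with the small corner notch, is the upper end, with the plate sloping at about 45 degrees or steeper. Finish while still holding it like that, steady in the gripper, with the fixture left at its station and the relay and fan shroud left alone.

Things in the scene. Friction and masses are not known exactly. Their poses are not given: they have to be found in the camera images.
- rail: Fixed aluminium slide rail, 440 mm long along its y; base 90 mm wide, 8 mm high; grooved track 44 mm wide, 16 mm high; dark end blocks 18 mm high. Origin on the bench under its middle. Pairs of 6 mm steel index fins, 21 mm high, 40 mm either side of the centre line, mark the stations at rail y = +20 mm (next) and +120 mm (far). The fixture starts on the -y part and is to move to +y.
- carrier: The grey fixture's base block, 60 mm wide (x), 140 long (y), 18 to 42 mm above the bench, axes as the rail's; origin at the centre of its underside. It slides only along y, starts 100 to 140 mm before the next station, stays where left. Push its upright end face, fingertips 22 to 35 mm above the bench. A 18 x 18 mm rubber post, 22 mm high, on its middle carries the plate.
- next_station (a point): Fixed point on the rail where the fixture's origin is when its detent has clicked in; axes as the rail's. The fixture slides with about 2 N; a rib 16 to 6 mm before this point takes about 8 N to cross; from 5 mm before it a spring pulls the fixture in and centres it within 1 mm; about 8 N pushes it out again. The far station is 100 mm further on.
- plate: Loose glass plate 100 mm long (x), 40 wide (y), 5 thick, about 50 g; origin at the centre of its underside. It lies flat on the post (underside 64 mm above the bench), centred within 4 mm, at any yaw, overhanging all round. Its +x points to the frosted label end (last 28 mm, faintly milky) with a 12 x 12 mm notch at the (+x, +y) corner; other corners are square. Grip across its width.
- relay: Bystander: orange relay block, 30 x 38 x 40 mm, standing on the bench to the robot's left, past the rail's end; origin at the centre of its underside.
- shroud: Bystander: black plastic square fan shroud, 80 x 80 x 25 mm with a large round hole, flat on the bench to the robot's right; origin at the centre of its underside.
There are look-alikes about, which are no part of the job. There is more than one size of the plate; the one meant has the size given above.

How it is judged:
By the outcome, as a careful person would: the job done as asked, in the order asked, and still so for the second after the job is handed in, while the arm keeps its last pose, push and grip.
It also fails if it takes over 54 s, if anything falls off the work surface, if the arm or the gripper's body presses on something with over 40 N, if the wrist force passes 120 N, or if a joint passes its speed limit or range.

## Robot

A 6-joint arm with a two-finger parallel gripper is mounted at the origin on the work surface. World frame = base frame: x ahead of the robot, y to its left, z up, the work surface at z = 0. Lengths are in m, angles in degrees, forces in N, time in s.
With the tool pointing down it reaches from about 0.325 to 0.9 m from the base axis. Payload 6.1 kg.
Tool frame: the origin (TCP) lies on the centre line of the jaws, within the pads' length; the fingertips stand 25 mm ahead of it and the grasp point (between the pads) lies 6 mm ahead of it; z points along the fingers, y is the line along which they close (so a half turn about z gives the same grasp; the last joint's range is limited). The gripper opens to 85 mm and grips with 20 to 120 N. Pads are 22 mm wide; open, the fingers measure 114 mm over their backs; the gripper's body (76 mm by 85 mm) begins 54 mm behind the grasp point. The pads swing forward as they close: fully open they stand 13 mm farther back than shut.
Start: joints at [58.321, 12.628, 87.462, -0, 79.91, -7.225], TCP at [0.259, 0.569, 0.256] pointing down, gripper open.
Joint ranges: [-170.65, 170.65], [-52.31, 119.04], [5.05, 147.46], [-71.25, 251.25], [11.57, 151.72], [-153.62, 153.62]. Speed limits (degrees/s): [147.25, 147.25, 172.46, 180, 180, 180].

## Interface

Orientations are given as a 3x3 rotation matrix whose columns are the frame's x, y, z axes.
In Python, from workcell import env gives the robot as it stands.
- The arm moves only by the tool move_arm, never from a script. Its argument "increments" is a list of rows, each an object of numbers: "fingers": the finger opening in mm, from 0 to 85.4; "dx", "dy", "dz": the shift along the tool's x, y, z in units of 30 mm (1.0 is 30 mm); "rx", "ry", "rz": the turn, a rotation vector about the tool's x, y, z in rad. In form: [{"fingers": .., "dx": .., "dy": .., "dz": .., "rx": .., "ry": .., "rz": ..}, ...]. A call has 1 to 20 rows; each row shifts and turns the commanded pose from where the row before left it, along the tool's axes as they then stand; what a row does not reach is not made up. A row lasts 1/8 s, in which the tool goes at most 62.5 mm and 10.7 degrees, less where a joint would pass 70% of its speed; a pose out of reach is approached as far as the arm can. A call is refused whole if a number of a shift passes 1 or a number of a turn 0.188, either way. A call with a gripper value outside its range is refused whole. The fingers move at their own pace and stop on an object; "force" is the grip in N (left out, the last holds). Time passes only in rows, so rows that do not move let the fingers close. It gives the time, the measured TCP pose, the force, the opening and the grip force at its end, in the units of the state.
- env.sense(): the state, without advancing time (a new reading comes with each control period).
- env.grab_frame(name): name is "scene" or "top" or "wrist"; returns the picture (400x640x3 uint8, blue, green, red); there is no depth.
- env.get_calibration(name): a dict with "K" (3x3 intrinsics, pixels), "rvec" (rotation vector, rad) and "tvec" (3), from world to camera coordinates, as OpenCV has them. Camera axes: x right, y down, z forward; pixel columns grow to the right and rows downward; lengths in m; the calibration is good to about 2 mm. A picture is of the moment at which its call begins: read the wrist's pose just before it. get_calibration takes no time and is no camera call; for the wrist camera it gives the pose at the moment of the call.
- env.finish_job(): hands the job in; it is judged then, once.
The state is a dict: "t": time; "q": joint angles; "qd": joint speeds; "joint_torque": joint torques, N m; "tcp_pos": TCP position; "tcp_rot": TCP orientation; "wrist_force": force on the tool from outside, world axes, zero at the start; "moment": the same for the moment, N m; "width": finger opening in m; "grip_force": force on a finger pad.
Only numpy, scipy, OpenCV 4.12 (cv2) and the standard library are available. Lean on these libraries where they do the work, as an engineer would, in place of code of your own. Each camera call takes 0.05 s, during which the arm holds its last target. There are 200 camera calls.

## Working session

There is one attempt and no reset: what is moved stays moved. The work goes in short steps, Python scripts to look and compute and a tool call to move; the robot and the scene stay as the last step left them, time stands still between calls to the robot, and variables do not carry over. Pictures are saved under pics/ and viewed, at most 10 in all, crops included, and the job is handed in when it is done.

Besides the shell and the picture viewer there is one more tool, called after "Emit:" by a JSON object that holds its "fn" and its "kwargs". move_arm: Moves the arm, as the interface text tells. Its arguments: {"type":"object","properties":{"increments":{"type":"array","items":{"type":"object","properties":{"fingers":{"type":"number"},"dx":{"type":"number"},"dy":{"type":"number"},"dz":{"type":"number"},"rx":{"type":"number"},"ry":{"type":"number"},"rz":{"type":"number"}}}},"force":{"type":"number"}},"required":["increments"]}

```bash
ls; mkdir -p pics; python3 - <<'E'
from workcell import env
import cv2,numpy as np
for n in ["scene","top"]:
    im=env.grab_frame(n); cv2.imwrite(f"pics/{n}0.png",im)
    c=env.get_calibration(n); R=cv2.Rodrigues(np.array(c["rvec"]))[0]; print(n,(-R.T@np.array(c["tvec"]).ravel()).round(3),np.array(c["K"]).round(0).tolist())
s=env.sense(); print(s["t"],s["tcp_pos"],np.array(s["tcp_rot"]).round(3).tolist(),s["width"])
E
```

```text
pics
scene [1.411 0.185 1.013] [[412.0, 0.0, 314.0], [0.0, 412.0, 199.0], [0.0, 0.0, 1.0]]
top [ 0.472 -0.028  1.133] [[453.0, 0.0, 314.0], [0.0, 453.0, 200.0], [0.0, 0.0, 1.0]]
0.1 [0.25847237 0.56849282 0.25530905] [[-0.91, 0.414, -0.001], [0.414, 0.91, -0.001], [0.0, -0.002, -1.0]] 0.08558143099798692
```

View pics/scene0.png

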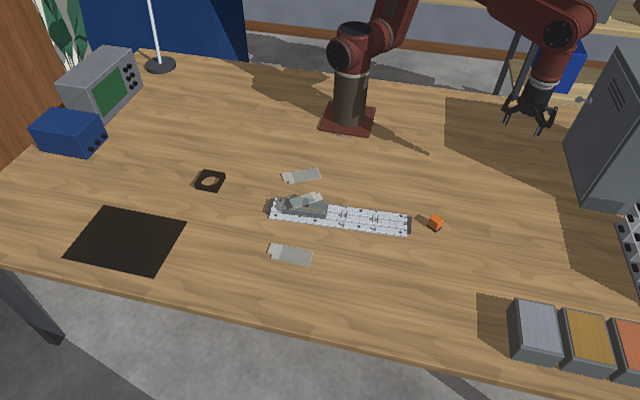

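View pics/top0.png

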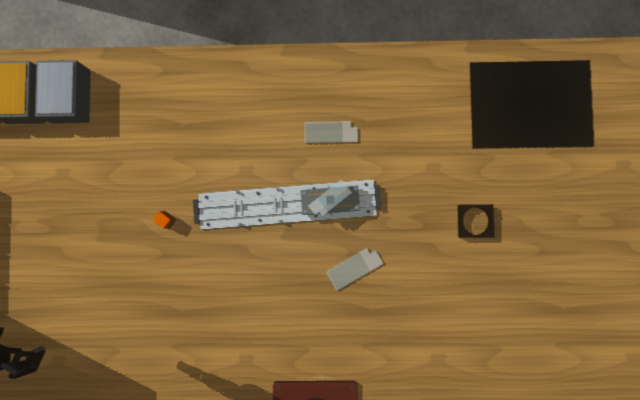

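```bash
cat > h.py <<'E'
import cv2,numpy as np
from workcell import env
def cam(n):
    c=env.get_calibration(n); R=cv2.Rodrigues(np.array(c["rvec"],float))[0]; return np.array(c["K"],float),R,np.array(c["tvec"],float).ravel()
def ray(c,p):
    K,R,t=c; d=R.T@np.linalg.solve(K,np.array([p[0],p[1],1.])); return -R.T@t,d/np.linalg.norm(d)
def onz(c,p,z):
    o,d=ray(c,p); return o+d*(z-o[2])/d[2]
def tri(c1,p1,c2,p2):
    o1,d1=ray(c1,p1);o2,d2=ray(c2,p2)
    s=np.linalg.lstsq(np.c_[d1,-d2],o2-o1,rcond=None)[0]
    a=o1+s[0]*d1;b=o2+s[1]*d2; return (a+b)/2,np.linalg.norm(a-b)
def proj(c,X):
    K,R,t=c; x=K@(R@np.array(X,float)+t); return x[:2]/x[2]
E
python3 - <<'E'
import cv2
a=cv2.imread("pics/top0.png")[165:245,190:390]; b=cv2.imread("pics/scene0.png")[170:250,250:450]
o=cv2.vconcat([a,b])
cv2.imwrite("pics/crop0.png",cv2.resize(o,None,fx=3.7,fy=3.7,interpolation=cv2.INTER_CUBIC))
E
```

```text
(no output)
```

View pics/crop0.png

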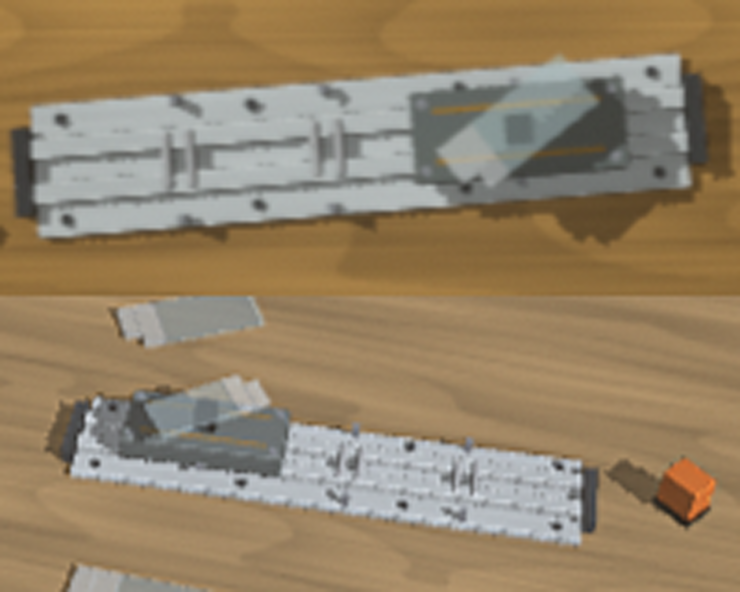

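```bash
python3 - <<'E'
from h import *
T=cam("top");S=cam("scene")
t=lambda x,y:(x/3.7+190-.35,y/3.7+165-.35)
s=lambda x,y:(x/3.7+250-.35,(y-296)/3.7+170-.35)
for n,p,z in [("TL",(32,107),.008),("TR",(680,55),.008),("BR",(690,187),.008),("BL",(40,238),.008),("c1",(413,95),.042),("c2",(622,78),.042),("c3",(627,172),.042),("c4",(415,185),.042),("post",(519,127),.06),("pl",(440,150),.069),("pl2",(487,187),.069),("pr1",(560,60),.069),("pr2",(602,97),.069),("finN1",(320,90),.021),("finN2",(365,215),.008)]:
    print(n,onz(T,t(*p),z).round(4))
print("railTL/scene right-top", tri(T,t(40,238),S,s(583,460)), tri(T,t(32,107),S,s(580,543)))
print("plate corner",tri(T,t(487,187),S,s(236,376)))
print("post",tri(T,t(519,127),S,s(207,413)))
print("c top +y +x",tri(T,t(413,95),S,s(280,447)))
a=(np.array([onz(T,t(32,107),.008),onz(T,t(680,55),.008),onz(T,t(690,187),.008),onz(T,t(40,238),.008)])); print("railc",a.mean(0), "yaw",(a[0]+a[3]-a[1]-a[2])/2)
E
```

```text
TL [0.5634 0.2869 0.008 ]
TR [ 0.5934 -0.1511  0.008 ]
BR [ 0.5046 -0.1561  0.008 ]
BL [0.4749 0.281  0.008 ]
c1 [0.5656 0.027  0.042 ]
c2 [ 0.5751 -0.1094  0.042 ]
c3 [ 0.5138 -0.1117  0.042 ]
c4 [0.5068 0.0262 0.042 ]
post [ 0.5427 -0.0417  0.06  ]
pl [0.528  0.0088 0.069 ]
pl2 [ 0.5042 -0.0209  0.069 ]
pr1 [ 0.5846 -0.0682  0.069 ]
pr2 [ 0.5606 -0.0945  0.069 ]
finN1 [0.5715 0.0901 0.021 ]
finN2 [0.4881 0.0616 0.008 ]
railTL/scene right-top (array([0.47471961, 0.28258329, 0.00556216]), np.float64(0.0018874959240641964)) (array([5.64058174e-01, 2.89187726e-01, 2.25363382e-04]), np.float64(0.00016462396569996173))
plate corner (array([ 0.50471359, -0.02249766,  0.06499894]), np.float64(0.0034250412734158652))
post (array([ 0.54303507, -0.04119862,  0.05281276]), np.float64(0.0012339558328814486))
c top +y +x (array([0.56462653, 0.02756188, 0.05105354]), np.float64(0.002059187487534631))
railc [0.53407807 0.06516241 0.008     ] yaw [-0.029832    0.43754987  0.        ]
```

Emit:
{"fn": "move_arm", "kwargs": {"increments": [{"fingers": 0, "rz": 0.179}, {"fingers": 0, "rz": 0.179}, {"fingers": 0, "rz": 0.179}, {"fingers": 0, "rz": 0.179}, {"fingers": 0, "rz": 0.179}, {"fingers": 0, "rz": 0.179}, {"dx": -0.9, "dy": 0.3}, {"dx": -0.9, "dy": 0.3}, {"dx": -0.9, "dy": 0.3}, {"dx": -0.9, "dy": 0.3}, {"dx": -0.9, "dy": 0.3}, {"dx": -0.9, "dy": 0.3}, {"dx": -0.9, "dy": 0.3}, {"dx": -0.9, "dy": 0.3}, {"dx": -0.9, "dy": 0.3}, {"dx": -0.9, "dy": 0.3}, {"dx": -0.9, "dy": 0.3}, {"dx": -0.9, "dy": 0.3}, {"dx": -0.9, "dy": 0.3}]}}

```text
invalid input at $.increments[0]: expected keys fingers, dx, dy, dz, rx, ry, rz
```

All keys are needed.

Emit:
{"fn": "move_arm", "kwargs": {"increments": [{"fingers": 0, "dx": 0, "dy": 0, "dz": 0, "rx": 0, "ry": 0, "rz": 0.179}, {"fingers": 0, "dx": 0, "dy": 0, "dz": 0, "rx": 0, "ry": 0, "rz": 0.179}, {"fingers": 0, "dx": 0, "dy": 0, "dz": 0, "rx": 0, "ry": 0, "rz": 0.179}, {"fingers": 0, "dx": 0, "dy": 0, "dz": 0, "rx": 0, "ry": 0, "rz": 0.179}, {"fingers": 0, "dx": 0, "dy": 0, "dz": 0, "rx": 0, "ry": 0, "rz": 0.179}, {"fingers": 0, "dx": 0, "dy": 0, "dz": 0, "rx": 0, "ry": 0, "rz": 0.179}, {"fingers": 0, "dx": -0.9, "dy": 0.3, "dz": 0, "rx": 0, "ry": 0, "rz": 0}, {"fingers": 0, "dx": -0.9, "dy": 0.3, "dz": 0, "rx": 0, "ry": 0, "rz": 0}, {"fingers": 0, "dx": -0.9, "dy": 0.3, "dz": 0, "rx": 0, "ry": 0, "rz": 0}, {"fingers": 0, "dx": -0.9, "dy": 0.3, "dz": 0, "rx": 0, "ry": 0, "rz": 0}, {"fingers": 0, "dx": -0.9, "dy": 0.3, "dz": 0, "rx": 0, "ry": 0, "rz": 0}, {"fingers": 0, "dx": -0.9, "dy": 0.3, "dz": 0, "rx": 0, "ry": 0, "rz": 0}, {"fingers": 0, "dx": -0.9, "dy": 0.3, "dz": 0, "rx": 0, "ry": 0, "rz": 0}, {"fingers": 0, "dx": -0.9, "dy": 0.3, "dz": 0, "rx": 0, "ry": 0, "rz": 0}, {"fingers": 0, "dx": -0.9, "dy": 0.3, "dz": 0, "rx": 0, "ry": 0, "rz": 0}, {"fingers": 0, "dx": -0.9, "dy": 0.3, "dz": 0, "rx": 0, "ry": 0, "rz": 0}, {"fingers": 0, "dx": -0.9, "dy": 0.3, "dz": 0, "rx": 0, "ry": 0, "rz": 0}, {"fingers": 0, "dx": -0.9, "dy": 0.3, "dz": 0, "rx": 0, "ry": 0, "rz": 0}, {"fingers": 0, "dx": -0.9, "dy": 0.3, "dz": 0, "rx": 0, "ry": 0, "rz": 0}]}}

```text
t: 2.48
tcp_pos: [0.4, 0.226, 0.2559]
tcp_rot: [[-0.07, 0.998, -0.001], [0.998, 0.07, -0.0], [-0.0, -0.001, -1.0]]
wrist_force: [0.8, 0.7, 0.2]
width: 0.0001
grip_force: 0.0
```

Emit:
{"fn": "move_arm", "kwargs": {"increments": [{"fingers": 0, "dx": -0.92, "dy": 0.29, "dz": 0, "rx": 0, "ry": 0, "rz": 0}, {"fingers": 0, "dx": -0.92, "dy": 0.29, "dz": 0, "rx": 0, "ry": 0, "rz": 0}, {"fingers": 0, "dx": -0.92, "dy": 0.29, "dz": 0, "rx": 0, "ry": 0, "rz": 0}, {"fingers": 0, "dx": -0.92, "dy": 0.29, "dz": 0, "rx": 0, "ry": 0, "rz": 0}, {"fingers": 0, "dx": -0.92, "dy": 0.29, "dz": 0, "rx": 0, "ry": 0, "rz": 0}, {"fingers": 0, "dx": -0.92, "dy": 0.29, "dz": 0, "rx": 0, "ry": 0, "rz": 0}, {"fingers": 0, "dx": -0.92, "dy": 0.29, "dz": 0, "rx": 0, "ry": 0, "rz": 0}, {"fingers": 0, "dx": -0.92, "dy": 0.29, "dz": 0, "rx": 0, "ry": 0, "rz": 0}, {"fingers": 0, "dx": -0.92, "dy": 0.29, "dz": 0, "rx": 0, "ry": 0, "rz": 0}, {"fingers": 0, "dx": -0.92, "dy": 0.29, "dz": 0, "rx": 0, "ry": 0, "rz": 0}, {"fingers": 0, "dx": -0.92, "dy": 0.29, "dz": 0, "rx": 0, "ry": 0, "rz": 0}, {"fingers": 0, "dx": -0.92, "dy": 0.29, "dz": 0, "rx": 0, "ry": 0, "rz": 0}, {"fingers": 0, "dx": -0.92, "dy": 0.29, "dz": 0, "rx": 0, "ry": 0, "rz": 0}, {"fingers": 0, "dx": -0.92, "dy": 0.29, "dz": 0, "rx": 0, "ry": 0, "rz": 0}]}}

```text
t: 4.22
tcp_pos: [0.5485, -0.1507, 0.2558]
tcp_rot: [[-0.07, 0.998, -0.001], [0.998, 0.07, 0.0], [0.0, -0.001, -1.0]]
wrist_force: [0.5, -0.5, -0.1]
width: 0.0002
grip_force: 0.0
```

```bash
python3 - <<'E'
from h import *
C=cam("wrist"); im=env.grab_frame("wrist"); cv2.imwrite("pics/w1.png",im); np.savez("w1.npz",K=C[0],R=C[1],t=C[2])
print((-C[1].T@C[2]).round(3),C[1].round(2).tolist())
E
```

```text
[ 0.544 -0.081  0.374] [[1.0, 0.07, -0.0], [0.07, -0.96, 0.27], [0.02, -0.27, -0.96]]
```

View pics/w1.png

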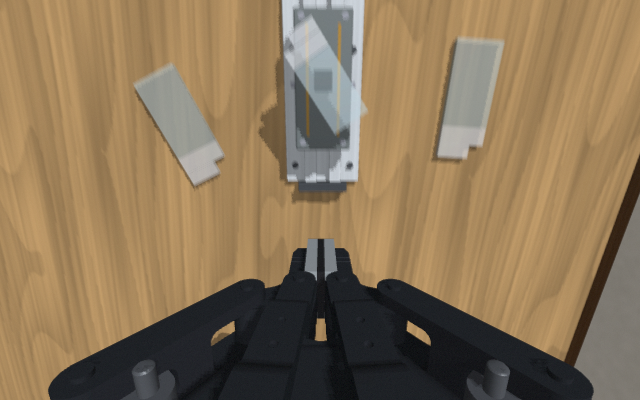

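```bash
python3 - <<'E'
from h import *
d=np.load("w1.npz");C=(d["K"],d["R"],d["t"])
T=cam("top")
r=np.array([-.068,.9977])
for n,p,z in [("cl",(297,150),.042),("cr",(352,150),.042),("bl",(288,182),.008),("br",(357,181),.008),("post",(323,80),.064)]:
    print(n,onz(C,p,z).round(4))
t=lambda x,y:(x/3.7+190-.35,y/3.7+165-.35)
print(tri(C,(352,150),T,t(622,78)),tri(C,(323,80),T,t(519,127)),tri(C,(368,108),T,t(560,60)))
im=cv2.imread("pics/w1.png")[0:160,250:400]; cv2.imwrite("pics/w1c.png",cv2.resize(im,None,fx=3.7,fy=3.7,interpolation=cv2.INTER_CUBIC))
E
```

```text
cl [ 0.52   -0.1157  0.042 ]
cr [ 0.5816 -0.1114  0.042 ]
bl [ 0.5079 -0.1604  0.008 ]
br [ 0.5956 -0.153   0.008 ]
post [ 0.5439 -0.0435  0.064 ]
(array([ 0.55276036, -0.08996582,  0.28981004]), np.float64(0.0029524421847942407)) (array([ 0.54364937, -0.04175446,  0.04856153]), np.float64(0.0004375349222804432)) (array([ 0.58219832, -0.0677158 ,  0.10978211]), np.float64(0.004388842040182745))
```

View pics/w1c.png

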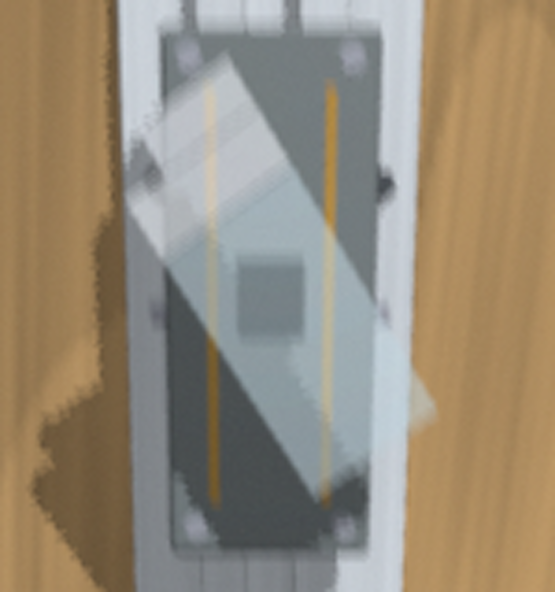

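Emit:
{"fn": "move_arm", "kwargs": {"increments": [{"fingers": 0, "dx": 0, "dy": 0, "dz": 0.84, "rx": 0, "ry": 0, "rz": 0}, {"fingers": 0, "dx": 0, "dy": 0, "dz": 0.84, "rx": 0, "ry": 0, "rz": 0}, {"fingers": 0, "dx": 0, "dy": 0, "dz": 0.84, "rx": 0, "ry": 0, "rz": 0}, {"fingers": 0, "dx": 0, "dy": 0, "dz": 0.84, "rx": 0, "ry": 0, "rz": 0}, {"fingers": 0, "dx": 0, "dy": 0, "dz": 0.84, "rx": 0, "ry": 0, "rz": 0}, {"fingers": 0, "dx": 0, "dy": 0, "dz": 0.84, "rx": 0, "ry": 0, "rz": 0}, {"fingers": 0, "dx": 0, "dy": 0, "dz": 0.84, "rx": 0, "ry": 0, "rz": 0}, {"fingers": 0, "dx": 0, "dy": 0, "dz": 0.84, "rx": 0, "ry": 0, "rz": 0}, {"fingers": 0, "dx": 0.25, "dy": 0, "dz": 0, "rx": 0, "ry": 0, "rz": 0}, {"fingers": 0, "dx": 0.25, "dy": 0, "dz": 0, "rx": 0, "ry": 0, "rz": 0}, {"fingers": 0, "dx": 0.2, "dy": 0, "dz": 0, "rx": 0, "ry": 0, "rz": 0}, {"fingers": 0, "dx": 0.1, "dy": 0, "dz": 0, "rx": 0, "ry": 0, "rz": 0}, {"fingers": 0, "dx": 0.1, "dy": 0, "dz": 0, "rx": 0, "ry": 0, "rz": 0}, {"fingers": 0, "dx": 0.1, "dy": 0, "dz": 0, "rx": 0, "ry": 0, "rz": 0}, {"fingers": 0, "dx": 0.1, "dy": 0, "dz": 0, "rx": 0, "ry": 0, "rz": 0}]}}

```text
t: 6.15
tcp_pos: [0.5466, -0.1173, 0.0551]
tcp_rot: [[-0.07, 0.998, 0.001], [0.998, 0.07, -0.001], [-0.001, 0.001, -1.0]]
wrist_force: [-0.3, -0.8, 0.8]
width: 0.0001
grip_force: 0.8
```

Emit:
{"fn": "move_arm", "kwargs": {"increments": [{"fingers": 0, "dx": 0.1, "dy": 0, "dz": 0, "rx": 0, "ry": 0, "rz": 0}, {"fingers": 0, "dx": 0.1, "dy": 0, "dz": 0, "rx": 0, "ry": 0, "rz": 0}, {"fingers": 0, "dx": 0.15, "dy": 0, "dz": 0, "rx": 0, "ry": 0, "rz": 0}, {"fingers": 0, "dx": 0.2, "dy": 0, "dz": 0, "rx": 0, "ry": 0, "rz": 0}, {"fingers": 0, "dx": 0.2, "dy": 0, "dz": 0, "rx": 0, "ry": 0, "rz": 0}, {"fingers": 0, "dx": 0.2, "dy": 0, "dz": 0, "rx": 0, "ry": 0, "rz": 0}, {"fingers": 0, "dx": 0.2, "dy": 0, "dz": 0, "rx": 0, "ry": 0, "rz": 0}, {"fingers": 0, "dx": 0.2, "dy": 0, "dz": 0, "rx": 0, "ry": 0, "rz": 0}, {"fingers": 0, "dx": 0.2, "dy": 0, "dz": 0, "rx": 0, "ry": 0, "rz": 0}, {"fingers": 0, "dx": 0.2, "dy": 0, "dz": 0, "rx": 0, "ry": 0, "rz": 0}, {"fingers": 0, "dx": 0.2, "dy": 0, "dz": 0, "rx": 0, "ry": 0, "rz": 0}, {"fingers": 0, "dx": 0.2, "dy": 0, "dz": 0, "rx": 0, "ry": 0, "rz": 0}, {"fingers": 0, "dx": 0.2, "dy": 0, "dz": 0, "rx": 0, "ry": 0, "rz": 0}, {"fingers": 0, "dx": 0.2, "dy": 0, "dz": 0, "rx": 0, "ry": 0, "rz": 0}, {"fingers": 0, "dx": 0.15, "dy": 0, "dz": 0, "rx": 0, "ry": 0, "rz": 0}, {"fingers": 0, "dx": 0.1, "dy": 0, "dz": 0, "rx": 0, "ry": 0, "rz": 0}]}}

```text
t: 8.15
tcp_pos: [0.5402, -0.0329, 0.0546]
tcp_rot: [[-0.07, 0.998, -0.0], [0.998, 0.07, 0.0], [0.0, -0.0, -1.0]]
wrist_force: [1.4, -1.7, -0.5]
width: 0.0003
grip_force: 0.8
```

Emit:
{"fn": "move_arm", "kwargs": {"increments": [{"fingers": 0, "dx": 0.1, "dy": 0, "dz": 0, "rx": 0, "ry": 0, "rz": 0}, {"fingers": 0, "dx": 0.1, "dy": 0, "dz": 0, "rx": 0, "ry": 0, "rz": 0}, {"fingers": 0, "dx": 0.15, "dy": 0, "dz": 0, "rx": 0, "ry": 0, "rz": 0}, {"fingers": 0, "dx": 0.15, "dy": 0, "dz": 0, "rx": 0, "ry": 0, "rz": 0}, {"fingers": 0, "dx": 0.1, "dy": 0, "dz": 0, "rx": 0, "ry": 0, "rz": 0}, {"fingers": 0, "dx": 0.1, "dy": 0, "dz": 0, "rx": 0, "ry": 0, "rz": 0}, {"fingers": 0, "dx": 0.05, "dy": 0, "dz": 0, "rx": 0, "ry": 0, "rz": 0}]}}

```text
t: 9.02
tcp_pos: [0.5387, -0.0106, 0.0547]
tcp_rot: [[-0.07, 0.998, -0.0], [0.998, 0.07, -0.0], [-0.0, -0.0, -1.0]]
wrist_force: [0.2, -2.9, -0.5]
width: 0.0002
grip_force: 1.4
```

```bash
python3 - <<'E'
from h import *
T=env.grab_frame("top"); S=env.grab_frame("scene")
o=cv2.vconcat([T[165:245,190:390],S[170:250,250:450]])
cv2.imwrite("pics/crop1.png",cv2.resize(o,None,fx=3.7,fy=3.7,interpolation=cv2.INTER_CUBIC))
E
```

```text
(no output)
```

View pics/crop1.png

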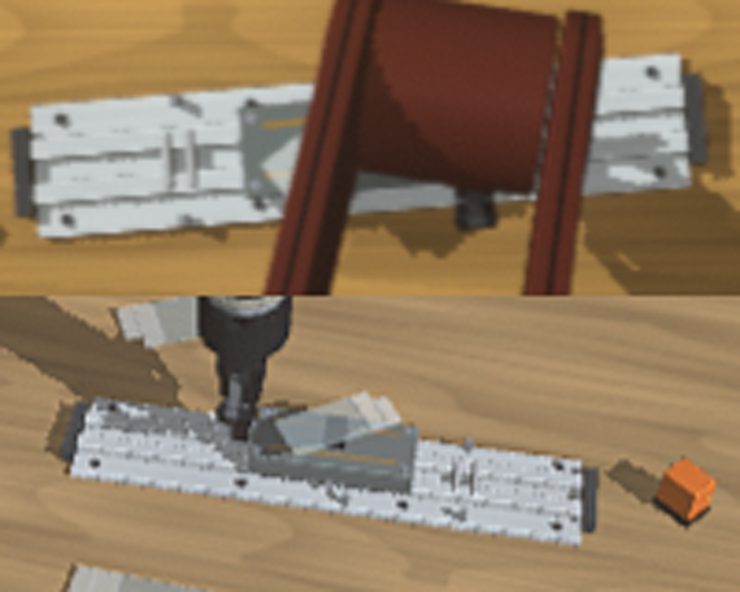

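Emit:
{"fn": "move_arm", "kwargs": {"increments": [{"fingers": 0, "dx": 0.06, "dy": 0, "dz": 0, "rx": 0, "ry": 0, "rz": 0}, {"fingers": 0, "dx": 0.06, "dy": 0, "dz": 0, "rx": 0, "ry": 0, "rz": 0}, {"fingers": 0, "dx": 0.06, "dy": 0, "dz": 0, "rx": 0, "ry": 0, "rz": 0}]}}

```text
t: 9.5
tcp_pos: [0.5384, -0.0064, 0.0547]
tcp_rot: [[-0.07, 0.998, -0.0], [0.998, 0.07, -0.002], [-0.001, -0.0, -1.0]]
wrist_force: [0.2, -5.0, -0.4]
width: 0.0001
grip_force: 2.4
```

Emit:
{"fn": "move_arm", "kwargs": {"increments": [{"fingers": 0, "dx": 0.06, "dy": 0, "dz": 0, "rx": 0, "ry": 0, "rz": 0}, {"fingers": 0, "dx": 0.03, "dy": 0, "dz": 0, "rx": 0, "ry": 0, "rz": 0}]}}

```text
t: 9.75
tcp_pos: [0.5381, -0.0026, 0.0547]
tcp_rot: [[-0.07, 0.998, -0.0], [0.998, 0.07, 0.0], [0.0, -0.0, -1.0]]
wrist_force: [0.4, -2.5, 0.5]
width: 0.0001
grip_force: 1.0
```

Emit:
{"fn": "move_arm", "kwargs": {"increments": [{"fingers": 0, "dx": 0.03, "dy": 0, "dz": 0, "rx": 0, "ry": 0, "rz": 0}, {"fingers": 0, "dx": 0.03, "dy": 0, "dz": 0, "rx": 0, "ry": 0, "rz": 0}]}}

```text
t: 10.0
tcp_pos: [0.538, -0.0005, 0.0547]
tcp_rot: [[-0.07, 0.998, -0.0], [0.998, 0.07, 0.0], [0.0, -0.0, -1.0]]
wrist_force: [0.4, -1.6, 1.3]
width: -0.0002
grip_force: 0.4
```

Emit:
{"fn": "move_arm", "kwargs": {"increments": [{"fingers": 0, "dx": 0.03, "dy": 0, "dz": 0, "rx": 0, "ry": 0, "rz": 0}, {"fingers": 0, "dx": 0.0, "dy": 0, "dz": 0, "rx": 0, "ry": 0, "rz": 0}]}}

```text
t: 10.25
tcp_pos: [0.5378, 0.0003, 0.0546]
tcp_rot: [[-0.07, 0.998, -0.0], [0.998, 0.07, 0.0], [0.0, -0.0, -1.0]]
wrist_force: [0.5, 0.5, -0.6]
width: -0.0
grip_force: 0.0
```

Emit:
{"fn": "move_arm", "kwargs": {"increments": [{"fingers": 0, "dx": 0.03, "dy": 0, "dz": 0, "rx": 0, "ry": 0, "rz": 0}, {"fingers": 0, "dx": 0.0, "dy": 0, "dz": 0, "rx": 0, "ry": 0, "rz": 0}]}}

```text
t: 10.5
tcp_pos: [0.5378, 0.001, 0.0547]
tcp_rot: [[-0.07, 0.998, -0.0], [0.998, 0.07, 0.0], [0.0, -0.0, -1.0]]
wrist_force: [-0.1, 0.1, 1.1]
width: 0.0002
grip_force: 0.0
```

```bash
python3 - <<'E'
from h import *
T=env.grab_frame("top"); cv2.imwrite("pics/t2.png",T); cv2.imwrite("pics/s2.png",env.grab_frame("scene"))
# +y edge of carrier: darkness profile along rail at several rows
T1=np.float32(cv2.cvtColor(T,cv2.COLOR_BGR2GRAY))
for r in (192,195,210,213,215): print(r,T1[r,245:266].astype(int))
E
```

```text
192 [207 207 206 205 204 204 204 204 203 202 189 145  95 102 147 185 191 192
 191 191 188]
195 [198 202 188 152 123 124 122 118 114 114 115 113 114 113 114 113 113 112
 113 112 103]
210 [158 153 157 164 141 116 113 114 128 156 178 186 186 187 187 182 174 149
  88  62  61]
213 [202 203 201 183 143 118 117 120 117 117 128 158 182 188 189 187 160  97
  64  61  60]
215 [192 189 187 172 137 124 138 147 135 118 113 115 133 159 180 180 146  80
  62  61  57]
```

Emit:
{"fn": "move_arm", "kwargs": {"increments": [{"fingers": 0, "dx": -0.3, "dy": 0, "dz": 0, "rx": 0, "ry": 0, "rz": 0}, {"fingers": 0, "dx": -0.6, "dy": 0, "dz": 0, "rx": 0, "ry": 0, "rz": 0}, {"fingers": 0, "dx": -0.6, "dy": 0, "dz": 0, "rx": 0, "ry": 0, "rz": 0}, {"fingers": 85, "dx": 0, "dy": 0, "dz": -0.8, "rx": 0, "ry": 0, "rz": 0}, {"fingers": 85, "dx": 0, "dy": 0, "dz": -0.9, "rx": 0, "ry": 0, "rz": 0}, {"fingers": 85, "dx": 0, "dy": 0, "dz": -0.9, "rx": 0, "ry": 0, "rz": 0}, {"fingers": 85, "dx": 0, "dy": 0, "dz": -0.9, "rx": 0, "ry": 0, "rz": 0}, {"fingers": 85, "dx": 0.5, "dy": 0, "dz": -0.9, "rx": 0, "ry": 0, "rz": 0}, {"fingers": 85, "dx": 1, "dy": 0, "dz": -0.9, "rx": 0, "ry": 0, "rz": 0}, {"fingers": 85, "dx": 1, "dy": 0, "dz": -0.6, "rx": 0, "ry": 0, "rz": 0}, {"fingers": 85, "dx": 0, "dy": 0, "dz": 0, "rx": 0, "ry": 0, "rz": 0}]}}

```text
t: 11.98
tcp_pos: [0.5369, 0.031, 0.2337]
tcp_rot: [[-0.071, 0.997, 0.004], [0.997, 0.071, -0.0], [-0.0, 0.004, -1.0]]
wrist_force: [0.3, -0.7, -0.7]
width: 0.0852
grip_force: 0.0
```

```bash
python3 - <<'E'
from h import *
C=cam("wrist"); im=env.grab_frame("wrist"); cv2.imwrite("pics/w2.png",im); np.savez("w2.npz",K=C[0],R=C[1],t=C[2])
S=env.grab_frame("scene"); cv2.imwrite("pics/s3.png",S); T=env.grab_frame("top"); cv2.imwrite("pics/t3.png",T)
print(proj(C,[.534,.084,.065]))
u,v=proj(C,[.534,.084,.065]).astype(int); u0=max(0,u-67);v0=max(0,v-110)
print(u0,v0)
a=cv2.resize(im[v0:v0+200,u0:u0+133],None,fx=3,fy=3,interpolation=cv2.INTER_CUBIC)
u,v=proj(cam("scene"),[.534,.084,.05]).astype(int); print(u-35,v-25,'scene')
b=cv2.resize(S[v-25:v+25,u-35:u+31],None,fx=6,fy=6,interpolation=cv2.INTER_CUBIC)
u,v=proj(cam("top"),[.534,.084,.05]).astype(int); print(u-35,v-25,'top')
c=cv2.resize(T[v-25:v+25,u-35:u+31],None,fx=6,fy=6,interpolation=cv2.INTER_CUBIC)
r=np.vstack([b,c]); h=max(len(a),len(r)); a=cv2.copyMakeBorder(a,0,h-len(a),0,0,0); r=cv2.copyMakeBorder(r,0,h-len(r),0,0,0)
o=np.hstack([a,r]);print(o.shape,a.shape); cv2.imwrite("pics/m2.png",o)
E
```

```text
[320.15803472 137.55680019]
253 27
309 181 scene
242 178 top
(600, 795, 3) (600, 399, 3)
```

View pics/m2.png

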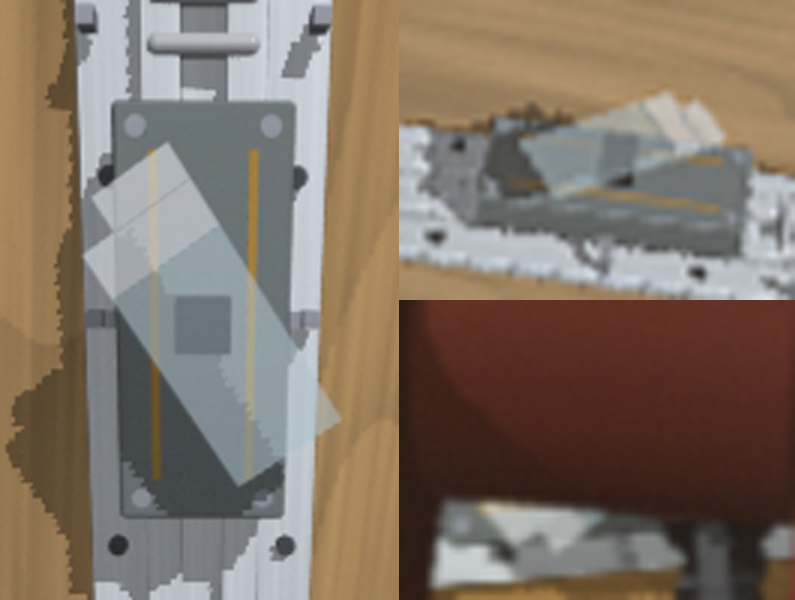

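```bash
python3 - <<'E'
from h import *
d=np.load("w2.npz");C=(d["K"],d["R"],d["t"]);S=cam("scene")
w=lambda x,y:((x+.5)/3+253-.5,(y+.5)/3+27-.5)
s=lambda x,y:((x-399+.5)/6+309-.5,(y+.5)/6+181-.5)
A=tri(C,w(170,142),S,s(725,135));B=tri(C,w(340,420),S,s(555,198));D=tri(C,w(243,486),S,s(520,142));print(A,B,D,sep="\n")
P=[onz(C,w(*p),.069) for p in [(170,142),(340,420),(243,486)]]
print(np.round(P,4)); cen=(P[0]+P[2])/2; print("centre",cen,"len",np.linalg.norm(P[0]-P[1]),"wid",np.linalg.norm(P[1]-P[2]))
v=P[0]-P[1]; print("label yaw",np.degrees(np.arctan2(v[1],v[0])))
print("fins",[onz(C,w(*p),.021).round(4) for p in [(100,318),(308,318)]])
q=[onz(C,w(*p),.042) for p in [(112,101),(296,101),(284,517),(121,517)]];print("carrier",np.round(q,4),np.mean(q,0))
print("post",onz(C,w(203,325),.064)); st=env.sense();print(st["tcp_pos"],st["q"])
E
```

```text
(array([0.52038533, 0.13893952, 0.06802108]), np.float64(0.0003622706179498758))
(array([0.58124514, 0.06000631, 0.06398638]), np.float64(0.0019008520445971224))
(array([0.55096191, 0.03570906, 0.06766869]), np.float64(0.000627703143778613))
[[0.5204 0.139  0.069 ]
 [0.5804 0.0598 0.069 ]
 [0.5509 0.0357 0.069 ]]
centre [0.53562223 0.08733974 0.069     ] len 0.09938121057060666 wid 0.03811253235052267
label yaw 127.1462064060985
fins [array([0.4964, 0.084 , 0.021 ]), array([0.5726, 0.0894, 0.021 ])]
carrier [[0.4999 0.1535 0.042 ]
 [0.5591 0.1578 0.042 ]
 [0.5686 0.019  0.042 ]
 [0.5091 0.0148 0.042 ]] [0.53416134 0.08624745 0.042     ]
post [0.53400488 0.08634977 0.064     ]
[0.53557993 0.02961248 0.23089746] [-5.24450744e+00  1.66948796e+00  1.02262481e+02 -2.98392684e-02
  7.61296227e+01 -9.20419974e+00]
```

Emit:
{"fn": "move_arm", "kwargs": {"increments": [{"fingers": 85, "dx": 0, "dy": 0, "dz": 0, "rx": 0, "ry": 0, "rz": -0.1445}, {"fingers": 85, "dx": 0, "dy": 0, "dz": 0, "rx": 0, "ry": 0, "rz": -0.1445}, {"fingers": 85, "dx": 0, "dy": 0, "dz": 0, "rx": 0, "ry": 0, "rz": -0.1445}, {"fingers": 85, "dx": 0, "dy": 0, "dz": 0, "rx": 0, "ry": 0, "rz": -0.1445}, {"fingers": 85, "dx": 0.765, "dy": 0.58, "dz": 0, "rx": 0, "ry": 0, "rz": 0}, {"fingers": 85, "dx": 0.765, "dy": 0.58, "dz": 0, "rx": 0, "ry": 0, "rz": 0}, {"fingers": 85, "dx": 0, "dy": 0, "dz": 0.7, "rx": 0, "ry": 0, "rz": 0}, {"fingers": 85, "dx": 0, "dy": 0, "dz": 0.7, "rx": 0, "ry": 0, "rz": 0}, {"fingers": 85, "dx": 0, "dy": 0, "dz": 0.7, "rx": 0, "ry": 0, "rz": 0}, {"fingers": 85, "dx": 0, "dy": 0, "dz": 0.7, "rx": 0, "ry": 0, "rz": 0}, {"fingers": 85, "dx": 0, "dy": 0, "dz": 0.7, "rx": 0, "ry": 0, "rz": 0}, {"fingers": 85, "dx": 0, "dy": 0, "dz": 0.7, "rx": 0, "ry": 0, "rz": 0}, {"fingers": 85, "dx": 0, "dy": 0, "dz": 0, "rx": 0, "ry": 0, "rz": 0}]}}

```text
t: 13.75
tcp_pos: [0.5338, 0.0871, 0.1028]
tcp_rot: [[-0.602, 0.798, -0.006], [0.798, 0.602, -0.0], [0.003, -0.005, -1.0]]
wrist_force: [0.1, 1.0, -0.2]
width: 0.0848
grip_force: 0.0
```

Emit:
{"fn": "move_arm", "kwargs": {"increments": [{"fingers": 85, "dx": -0.03, "dy": 0.05, "dz": 0.32, "rx": 0, "ry": 0, "rz": 0}, {"fingers": 85, "dx": 0, "dy": 0, "dz": 0.32, "rx": 0, "ry": 0, "rz": 0}, {"fingers": 85, "dx": 0, "dy": 0, "dz": 0.28, "rx": 0, "ry": 0, "rz": 0}, {"fingers": 60, "dx": 0, "dy": 0, "dz": 0, "rx": 0, "ry": 0, "rz": 0}, {"fingers": 55, "dx": 0, "dy": 0, "dz": 0, "rx": 0, "ry": 0, "rz": 0}, {"fingers": 50, "dx": 0, "dy": 0, "dz": 0, "rx": 0, "ry": 0, "rz": 0}, {"fingers": 47, "dx": 0, "dy": 0, "dz": 0, "rx": 0, "ry": 0, "rz": 0}, {"fingers": 44, "dx": 0, "dy": 0, "dz": 0, "rx": 0, "ry": 0, "rz": 0}, {"fingers": 42, "dx": 0, "dy": 0, "dz": 0, "rx": 0, "ry": 0, "rz": 0}, {"fingers": 40, "dx": 0, "dy": 0, "dz": 0, "rx": 0, "ry": 0, "rz": 0}, {"fingers": 36, "dx": 0, "dy": 0, "dz": 0, "rx": 0, "ry": 0, "rz": 0}, {"fingers": 30, "dx": 0, "dy": 0, "dz": 0, "rx": 0, "ry": 0, "rz": 0}, {"fingers": 20, "dx": 0, "dy": 0, "dz": 0, "rx": 0, "ry": 0, "rz": 0}, {"fingers": 20, "dx": 0, "dy": 0, "dz": 0, "rx": 0, "ry": 0, "rz": 0}], "force": 30}}

```text
t: 15.5
tcp_pos: [0.5377, 0.0886, 0.0783]
tcp_rot: [[-0.604, 0.797, 0.0], [0.797, 0.604, -0.0], [-0.0, 0.0, -1.0]]
wrist_force: [-0.8, -0.3, 3.8]
width: 0.0391
grip_force: 30.5
```

Emit:
{"fn": "move_arm", "kwargs": {"increments": [{"fingers": 20, "dx": 0, "dy": 0, "dz": -0.15, "rx": 0, "ry": 0, "rz": 0}, {"fingers": 20, "dx": 0, "dy": 0, "dz": -0.3, "rx": 0, "ry": 0, "rz": 0}, {"fingers": 20, "dx": 0, "dy": 0, "dz": -0.5, "rx": 0, "ry": 0, "rz": 0}, {"fingers": 20, "dx": 0, "dy": 0, "dz": -0.6, "rx": 0, "ry": 0, "rz": 0}, {"fingers": 20, "dx": 0, "dy": 0, "dz": -0.6, "rx": 0, "ry": 0, "rz": 0}, {"fingers": 20, "dx": 0, "dy": 0, "dz": -0.6, "rx": 0, "ry": 0, "rz": 0}, {"fingers": 20, "dx": 0, "dy": 0, "dz": -0.6, "rx": 0, "ry": 0, "rz": 0}, {"fingers": 20, "dx": 0, "dy": 0, "dz": -0.6, "rx": 0, "ry": 0, "rz": 0}, {"fingers": 20, "dx": 0, "dy": 0, "dz": -0.6, "rx": 0, "ry": 0, "rz": 0}, {"fingers": 20, "dx": 0, "dy": 0, "dz": -0.6, "rx": 0, "ry": 0, "rz": 0}, {"fingers": 20, "dx": 0, "dy": 0, "dz": -0.6, "rx": 0, "ry": 0, "rz": 0}, {"fingers": 20, "dx": 0, "dy": 0, "dz": -0.5, "rx": 0, "ry": 0, "rz": 0}, {"fingers": 20, "dx": 0, "dy": 0, "dz": -0.3, "rx": 0, "ry": 0, "rz": 0}, {"fingers": 20, "dx": 0, "dy": 0, "dz": 0, "rx": 0, "ry": 0, "rz": 0}], "force": 40}}

```text
t: 17.25
tcp_pos: [0.5379, 0.0886, 0.2753]
tcp_rot: [[-0.604, 0.797, 0.001], [0.797, 0.604, 0.0], [-0.001, 0.001, -1.0]]
wrist_force: [0.5, -0.4, -0.7]
width: 0.0387
grip_force: 40.2
```

Holding at ~39 mm. Now tilt about tool y by ~56°.

Emit:
{"fn": "move_arm", "kwargs": {"increments": [{"fingers": 20, "dx": 0, "dy": 0, "dz": 0, "rx": 0, "ry": 0.06, "rz": 0}, {"fingers": 20, "dx": 0, "dy": 0, "dz": 0, "rx": 0, "ry": 0.1, "rz": 0}, {"fingers": 20, "dx": 0, "dy": 0, "dz": 0, "rx": 0, "ry": 0.1, "rz": 0}, {"fingers": 20, "dx": 0, "dy": 0, "dz": 0, "rx": 0, "ry": 0.1, "rz": 0}, {"fingers": 20, "dx": 0, "dy": 0, "dz": 0, "rx": 0, "ry": 0.1, "rz": 0}, {"fingers": 20, "dx": 0, "dy": 0, "dz": 0, "rx": 0, "ry": 0.1, "rz": 0}, {"fingers": 20, "dx": 0, "dy": 0, "dz": 0, "rx": 0, "ry": 0.1, "rz": 0}, {"fingers": 20, "dx": 0, "dy": 0, "dz": 0, "rx": 0, "ry": 0.1, "rz": 0}, {"fingers": 20, "dx": 0, "dy": 0, "dz": 0, "rx": 0, "ry": 0.1, "rz": 0}, {"fingers": 20, "dx": 0, "dy": 0, "dz": 0, "rx": 0, "ry": 0.08, "rz": 0}, {"fingers": 20, "dx": 0, "dy": 0, "dz": 0, "rx": 0, "ry": 0.04, "rz": 0}, {"fingers": 20, "dx": 0, "dy": 0, "dz": 0, "rx": 0, "ry": 0, "rz": 0}, {"fingers": 20, "dx": 0, "dy": 0, "dz": 0, "rx": 0, "ry": 0, "rz": 0}], "force": 40}}

```text
t: 18.88
tcp_pos: [0.5377, 0.0888, 0.2749]
tcp_rot: [[-0.337, 0.797, -0.501], [0.445, 0.604, 0.661], [0.83, 0.0, -0.558]]
wrist_force: [0.2, 0.1, -1.3]
width: 0.0384
grip_force: 40.3
```

```bash
python3 - <<'E'
from h import *
S=env.grab_frame("scene"); W=env.grab_frame("wrist"); T=env.grab_frame("top");print(env.sense()["q"].round(1) if hasattr(env.sense()["q"],"round") else env.sense()["q"])
b=cv2.resize(S[120:250,250:450],None,fx=4,fy=4,interpolation=cv2.INTER_CUBIC)[:300*2,:]
a=cv2.resize(W,(400,250)); b=cv2.resize(S[110:250,230:450],(800,509))[:350]; c=cv2.resize(T[120:280,190:446],(400,250))
cv2.imwrite("pics/m4.png",np.vstack([b,np.hstack([a,c])]))
E
```

```text
[-15.9  28.4  80.3  33.9 116.6 -50.5]
```

View pics/m4.png

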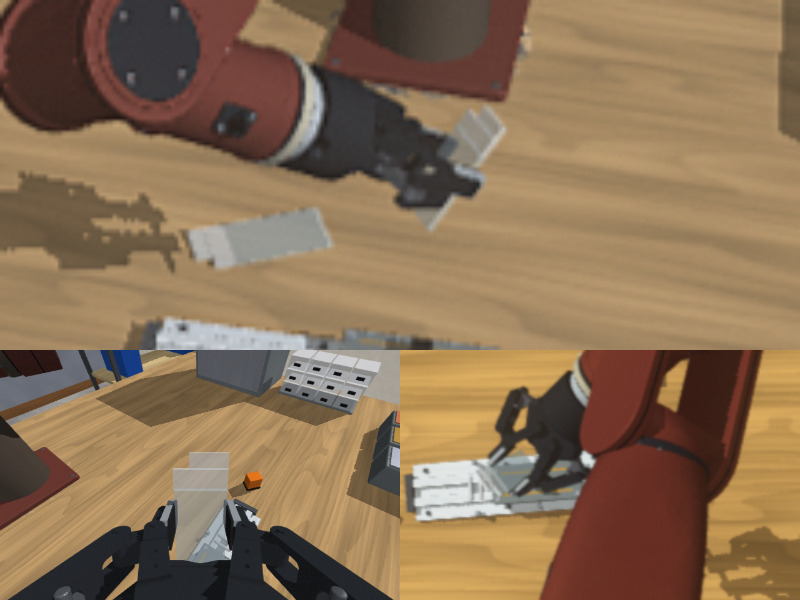

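```bash
python3 - <<'E'
from h import *
W=cam("wrist");S=cam("scene")
s=lambda x,y:(x/3.636+230,y/3.636+110); w=lambda x,y:(x*1.6,(y-350)*1.6)
A=tri(W,w(228,453),S,s(505,131)); print("label corner",A)
st=env.sense(); c=st["tcp_pos"]+.012*st["tcp_rot"][:,2]; v=A[0]-c; print("centre",c,"in tool",st["tcp_rot"].T@v, st["width"],st["grip_force"],np.abs(st["qd"]).max())
a=cv2.imread("pics/s3.png").astype(int);b=env.grab_frame("scene").astype(int)
m=np.abs(a-b).max(2)>25
for n,P in [("carrier +y end",[.530,.156,.03]),("-y end",[.539,.016,.03])]:
    u,v=proj(S,P).astype(int); print(n,m[v-4:v+5,u-5:u+6].mean())
E
```

```text
label corner (array([0.53041313, 0.13431899, 0.3060396 ]), np.float64(0.003948730574670038))
centre [0.53168115 0.09678226 0.26859869] in tool [0.04817658 0.02169494 0.00455869] 0.038920453056364865 40.257893800735474 0.17670050029321854
carrier +y end 0.0
-y end 0.4444444444444444
```

```bash
python3 -c "
from workcell import env
print(env.finish_job())"
```

```text
the job is handed in; nothing more can be done
None
```

I pushed the fixture into the next station; it measured within about 1 mm of the fins. The plate was lifted about 20 cm and is held steady at about 56° with its frosted, notched end up; the arm never went near the relay or shroud, and the job is handed in.

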